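# Take the red battery pack off its charging dock

## Robot

A 6-joint arm with a two-finger parallel gripper is mounted at the origin on the work surface. World frame = base frame: x ahead of the robot, y to its left, z up, the work surface at z = 0. Lengths are in m, angles in rad, forces in N, time in s.
With the tool pointing down it reaches from about 0.35 to 0.85 m from the base axis. Payload 8.1 kg.
Tool frame: the origin (TCP) lies between the finger pads; the fingertips stand 8 mm ahead of it and the grasp point (between the pads) lies 11 mm behind it; z points along the fingers, x is the direction in which the jaws open and shut, and the axes are right-handed (so a half turn about z gives the same grasp; the last joint's range is limited). The gripper opens to 85 mm and grips with 20 to 120 N. Pads are 22 mm wide; open, the fingers measure 114 mm over their backs; the gripper's body (76 mm by 85 mm) begins 54 mm behind the grasp point. The pads swing forward as they close: fully open they stand 13 mm farther back than shut.
Start: joints at [1.172, 0.13, 1.488, -0, 1.523, -0.085], TCP at [0.185, 0.571, 0.239] pointing down, gripper open.
Joint ranges: [-2.96, 2.96], [-0.89, 2.26], [0.02, 2.5], [-1.34, 4.48], [0, 2.73], [-2.66, 2.66]. Speed limits (rad/s): [2.39, 2.39, 2.79, 3.14, 3.14, 3.14].

## Interface

Orientations are given as a rotation vector (axis times angle).
In Python, from plant import bot, viewer, workorder gives the robot as it stands.
- The arm moves only by the shell command python3 -m pendant 'ROWS' [FORCE]. ROWS is JSON, a list of rows, each an object with "gripper": the opening, from 0 (shut) to 1 (fully open); "linear": the shift along the world's x, y, z in mm, a list of three; "twist": the turn, a rotation vector about the world's x, y, z in rad, a list of three. A call has 1 to 5 rows; each row is the pose to reach, as a shift and turn from the pose commanded when the call began; what a row does not reach only later rows make up. A row lasts 1/10 s, in which the tool goes at most 50 mm and 8.59 degrees, less where a joint would pass 70% of its speed; a pose out of reach is approached as far as the arm can. A call with a gripper value outside its range is refused whole. The fingers move at their own pace and stop on an object; FORCE is the grip in N (left out, the last holds). Time passes only in rows, so rows that repeat a pose let the fingers close. It gives the time, the measured TCP pose, the force and the opening at its end, in the units of the state.
- bot.sense(): the state, without advancing time (a new reading comes with each control period).
- viewer.grab_frame(name): name is "scene" or "top"; returns a dict with "img" (420x560x3 uint8, red, green, blue), "fov_y" (degrees; the focal length in pixels is half the picture's height over the tangent of half this angle, whatever the lens; pixels are square), "cx", "cy" (the principal point, pixels), "k1" (the pictures are not rectified: a ray, as slopes to the right and down, at radius r is drawn at 1 + k1 r^2 times it, then the intrinsics apply), "R" (3x3) and "t" (3): a world point X has camera coordinates R X + t. Camera axes: x right, y down, z forward; pixel columns grow to the right and rows downward; lengths in m; the calibration is good to about 2 mm. A picture is of the moment at which its call begins. There is no depth.
- workorder.finish_job(): hands the job in, once; it reports no verdict.
The state is a dict: "time_s": time; "joint_pos": joint angles; "qd": joint speeds; "tau": joint torques, N m; "tool_pos": TCP position; "eef_rot": TCP orientation; "force": force on the tool from outside, world axes, zero at the start; "wrist_torque": the same for the moment, N m; "opening": opening from 0.0 (shut) to 1.0 (fully open).
Only numpy, scipy, OpenCV 4.12 (cv2) and the standard library are available. Lean on these libraries where they do the work, as an engineer would, in place of code of your own. Each camera call takes 0.05 s, during which the arm holds its last target. There are 200 camera calls.

## Task

In the dent repair workshop two battery packs stand on their charging docks; the red one is wanted for the polisher. Turn the yellow lock knob of the red pack's dock clockwise (seen from above) until it clicks past its detent and the steel arm is off the pack, then pinch the pack's two side catches together and lift the pack upright, about 10 cm clear of its dock. Finish holding it up still, with both catches pinched; leave the blue pack, its knob and everything else on the table as they are.

Things in the scene. Friction and masses are not known exactly. Their poses are not given: they have to be found in the camera images.
- dock_red: Charging dock of the red pack, fixed: black base 195 x 90 x 30 mm (x -145 to +50), grey side walls 66 mm high, 80 mm apart over all. Origin on the table under the pack's centre; x runs from the knob end to the pack, y to its left, z up. Knob axis at x = -105 mm. The detent's spring strut (up to 43 mm high) lies left of it. Either dock may be on the left.
- knob_red_grip (a point): Centre of the grip bar of the red dock's yellow lock knob, on its upright axis, 78 mm over the table. Bar 46 mm long (point x), 12 mm thick (point y, pinch here), 54 to 93 mm over the table; turns with the knob. Disc below it: radius 16 mm, top 54 mm. A steel arm 65 mm long, 14 mm wide, 47 to 54 mm high, points along +x and holds down the pack's front lip while locked.
- knob_red (a joint): Turn of that knob, rad, growing clockwise seen from above. Near 0: locked, bar and arm point at the pack. A snap detent keeps it on its stops, at 0 and at 1.2 (unlocked, arm swung off to the dock's right): it resists with up to about 0.15 N m until 0.6, then pulls on to 1.2.
- redpack_grip (a point): Midpoint between the red pack's two white catch buttons, 96 mm over the table when docked (66 mm over its underside). Pack red and black, 70 (x) x 50 (y) mm foot, 42 mm wide above, 83 mm high, 13 mm lip at the front, 0.3 to 0.65 kg, aligned with its dock. Buttons at +y and -y, 26 x 26 mm, 62 mm over both at rest, 50 mm fully in; pinch along point y.
- redpack_left (a joint): Press of the red pack's left (+y) catch, m: 0 out, 0.006 fully in. Spring 2 N at rest, 7 N fully in; it springs out when let go. Its steel tongue under the dock's ledge is free once pressed about 4 to 5 mm; both must be in for the pack to come up.
- redpack_right (a joint): The same for its right (-y) catch.
- dock_blue: The other, identical dock with the blue pack, same origin and axes; to be left alone.
- bluepack_grip (a point): The point between the catches of the blue pack, which is otherwise the same as the red one; to be left alone.
- knob_blue (a joint): Turn of the blue pack's lock knob, rad; stays at 0.
- spray: Bystander: white bottle, 64 mm across, 190 mm high. Origin at the centre of its underside.
- polish: Bystander: jar of polish, 54 mm across, 55 mm high. Origin at the centre of its underside.
- hammer: Bystander: hammer lying at the left. Origin at its underside.
- driver: Bystander: screwdriver lying at the right. Origin at its underside.
- knockdown: Bystander: red knock-down punch standing upright, 34 mm across, 128 mm high. Origin at the centre of its underside.
- tabs: Bystander: black divided tray of round pulling tabs, 120 x 180 x 35 mm. Origin at the centre of its underside.

How it is judged:
On the way, in this order (a step that is already met when the one before it is completed fails the run):
1. the red dock's knob is turned past its detent (over 1.0 rad) while the pack is still on its dock (value of joint knob_red above 1 rad and distance of redpack_grip from where it was at the start of the episode below 0.01 m), for 0.2 s.
2. both catches of the red pack are pinched in (over 4 mm) while it still stands in its dock (value of joint each of redpack_left, redpack_right above 0.004 m and distance of redpack_grip from where it was at the start of the episode below 0.012 m), for 0.05 s.
At the end, for the whole second after the job is handed in: The red pack is held still (under 30 mm/s) and upright (within 14 degrees) by the fingers alone, at least 75 mm above where it stood, both catches pinched in over 4 mm, touching neither dock nor the other pack; the red dock's knob stays unlocked (over 0.9 rad) (z of redpack_grip in the frame of dock_red above 0.171 m and value of joint each of redpack_left, redpack_right above 0.004 m and contact force between the fingers and redpack above 4 N and contact force between redpack and dock_red below 0.05 N and contact force between redpack and dock_blue below 0.05 N and contact force between redpack and bluepack below 0.05 N and angle between redpack_grip's own z axis and vertical below 0.25 rad and linear speed of redpack below 0.03 m/s and value of joint knob_red above 0.9 rad); the arm keeps its last pose, push and grip.
It fails at once if the blue pack is moved more than 10 mm, or its knob turned more than 0.4 rad (distance of bluepack_grip from where it was at the start of the episode above 0.01 m or value of joint knob_blue above 0.4 rad).
It fails at once if another thing on the table is moved more than 30 mm (distance of any of spray, polish, hammer, driver, knockdown, tabs from where it was at the start of the episode above 0.03 m).
It also fails if it takes over 48 s, if anything falls off the work surface, if the arm or the gripper's body presses on something with over 40 N, if the wrist force passes 120 N, or if a joint passes its speed limit or range.

## Working session

There is one attempt and no reset: what is moved stays moved. The work goes in short steps, Python scripts to look and compute and a shell command to move; the robot and the scene stay as the last step left them, time stands still between calls to the robot, and variables do not carry over. Pictures are saved under pics/ and viewed, about 8 in all and at most 12, crops included, and the job is handed in when it is done.

```bash
mkdir -p pics
cat > h.py <<'E'
import numpy as np, cv2
from plant import bot, viewer, workorder
def grab(n,save=None):
    f=viewer.grab_frame(n)
    if save: cv2.imwrite(f'pics/{save}.png',f['img'][:,:,::-1])
    return f
def K(f):
    F=f['img'].shape[0]/2/np.tan(np.radians(f['fov_y'])/2)
    return np.array([[F,0,f['cx']],[0,F,f['cy']],[0,0,1]]),np.array([f['k1'],0,0,0,0.])
def ray(f,p):
    k,d=K(f); u=cv2.undistortPoints(np.array([[p]],float),k,d)[0,0]
    R=np.array(f['R']); return -R.T@np.array(f['t']), R.T@np.array([u[0],u[1],1])
def plane(f,p,z):
    o,d=ray(f,p); return o+d*(z-o[2])/d[2]
def proj(f,X):
    k,d=K(f); return cv2.projectPoints(np.array(X,float).reshape(-1,1,3),cv2.Rodrigues(np.array(f['R'],float))[0],np.array(f['t'],float),k,d)[0][:,0]
E
python3 - <<'E'
from h import *
for n in('scene','top'):
    f=grab(n,n+'0'); print(n,f['fov_y'],f['cx'],f['cy'],f['k1'],-np.array(f['R']).T@np.array(f['t']))
print(bot.sense())
a=cv2.imread('pics/scene0.png')
E
```

```text
scene 48.846482377862216 279.4601171746604 208.92528261722964 -0.09961899505734888 [ 1.27967639 -0.2550443   1.01529961]
top 55.15048738852249 276.32219773025645 206.49693849312442 0.014130794860067348 [ 0.51965059 -0.02988727  1.11428062]
{'time_s': 0.1, 'joint_pos': array([ 1.17157307e+00,  1.31122415e-01,  1.48918272e+00,  2.11700381e-05,
        1.52300582e+00, -8.54088025e-02]), 'qd': array([ 4.21974551e-04, -4.11449167e-04, -2.39082499e-03, -7.10240768e-04,
       -4.42651947e-04, -3.91189557e-05]), 'tau': array([ 2.13588159e-03, -5.70948100e+01, -5.01946449e+01, -1.12110486e-04,
        8.04840471e-03, -5.28020541e-05]), 'tool_pos': array([0.18499884, 0.5702523 , 0.23832058]), 'eef_rot': array([ 2.54058004e+00,  1.84650675e+00, -2.32728254e-03]), 'force': array([-0.29449759,  0.0045123 , -0.72020646]), 'wrist_torque': array([-0.04715026, -0.0347182 , -0.01306918]), 'opening': 1.0015611337795263}
```

View pics/scene0.png

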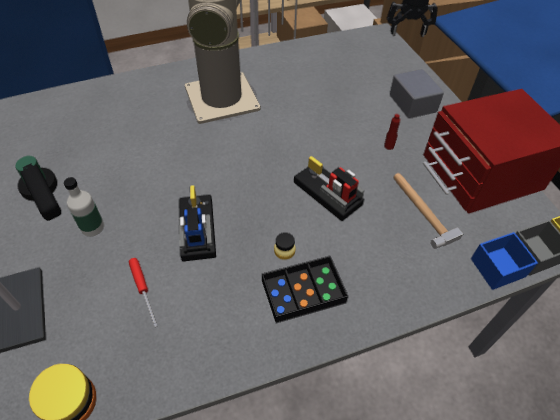

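View pics/top0.png

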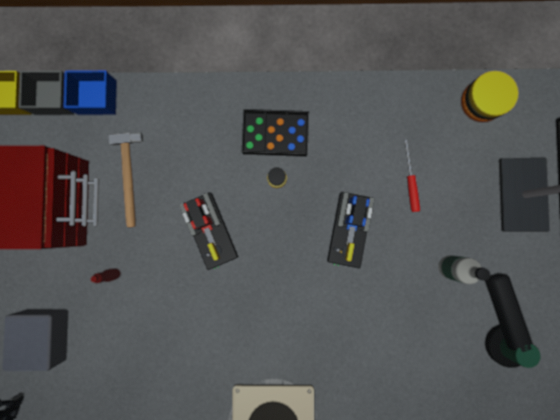

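The red dock is on the left in the top view: pack at about (200,212), yellow bar at about (212,252). The blue dock is at (352,230). Next I'll measure with colour masks.

```bash
cat > m.py <<'E'
from h import *
def blobs(f,box,kind):
    x0,y0,x1,y1=box; im=f['img'][y0:y1,x0:x1]; h=cv2.cvtColor(im,cv2.COLOR_RGB2HSV)
    lo,hi={'yellow':((20,120,90),(35,255,255)),'white':((0,0,150),(179,60,255)),'black':((0,0,0),(179,255,52))}[kind]
    m=cv2.inRange(h,lo,hi); n,l,s,c=cv2.connectedComponentsWithStats(m)
    return [(s[i,4],c[i]+[x0,y0],s[i,:4]+[x0,y0,0,0],np.argwhere(l==i)[:,::-1]+[x0,y0]) for i in range(1,n) if s[i,4]>5]
E
python3 - <<'E'
from m import *
f=grab('top'); g=grab('scene')
for nm,F,b in(('top',f,(170,180,245,280)),('scene',g,(285,145,375,225))):
    for k in('yellow','white','black'):
        for a,c,s,p in blobs(F,b,k):
            if k=='black' and a<100: continue
            print(nm,k,a,c.round(1),s,cv2.minAreaRect(p.astype(np.float32)))
            if k!='black': print('   ',plane(F,c,.093 if k=='yellow' else .1).round(4))
            if k=='yellow': 
                d=cv2.fitLine(p.astype(np.float32),cv2.DIST_L2,0,.01,.01).ravel();A=plane(F,c,.093);B=plane(F,c+8*d[:2],.093);print('   dir deg',np.degrees(np.arctan2(*(B-A)[1::-1])))
a=cv2.resize(f['img'][180:280,170:250],None,fx=5,fy=5,interpolation=2)
b=cv2.resize(g['img'][140:225,285:375],None,fx=5,fy=5,interpolation=2)
b=cv2.copyMakeBorder(b,0,500-b.shape[0],0,0,0); o=np.hstack([a,b])[:,:,::-1]
cv2.imwrite('pics/crop0.png',cv2.resize(o,(800,int(500*800/o.shape[1]))))
E
```

```text
top yellow 99 [212.5 251.4] [207 243  11  18] ((212.4224090576172, 251.3189697265625), (17.988985061645508, 5.514871120452881), 66.80140686035156)
    [0.469  0.1511 0.093 ]
   dir deg -157.03906333014035
top white 24 [205. 209.] [203 205   5   9] ((205.08621215820312, 208.9655303955078), (8.913375854492188, 2.414039373397827), 68.19859313964844)
    [0.5764 0.1696 0.1   ]
top white 25 [185.4 217.1] [183 213   6   9] ((185.5, 217.00003051757812), (8.497057914733887, 2.683281421661377), 63.43495178222656)
    [0.5559 0.2194 0.1   ]
top black 210 [221.9 221.9] [208 193  30  65] ((222.78106689453125, 224.67457580566406), (69.84615325927734, 3.538461685180664), 67.38013458251953)
top black 158 [193.9 209.8] [187 200  18  21] ((193.8275909423828, 209.0689697265625), (18.198143005371094, 15.227017402648926), 68.19859313964844)
scene yellow 150 [314.7 164.4] [308 156  15  18] ((314.79998779296875, 164.6000213623047), (18.400001525878906, 10.0), 36.869895935058594)
    [0.4814 0.1445 0.093 ]
   dir deg 6.8881785058960645
scene white 25 [350.7 172.4] [347 170   8   6] ((350.5769348144531, 172.38461303710938), (8.59785270690918, 2.773500919342041), 33.6900634765625)
    [0.5465 0.2229 0.1   ]
scene white 33 [324.1 177.7] [319 174  10   9] ((324.1600036621094, 177.6199951171875), (11.400001525878906, 2.8000001907348633), 36.869895935058594)
    [0.5408 0.1468 0.1   ]
scene white 27 [337.2 182.5] [334 179   8   7] ((337.3049011230469, 182.74392700195312), (8.589556694030762, 2.967301607131958), 38.65980911254883)
    [0.568  0.1731 0.1   ]
scene black 1231 [327.3 194.9] [294 167  70  54] ((329.3623352050781, 188.317138671875), (70.47019958496094, 35.568206787109375), 38.990997314453125)
scene black 241 [342.9 179.8] [333 168  23  30] ((339.8432312011719, 181.45367431640625), (22.90639877319336, 23.296295166015625), 43.02506637573242)
```

View pics/crop0.png

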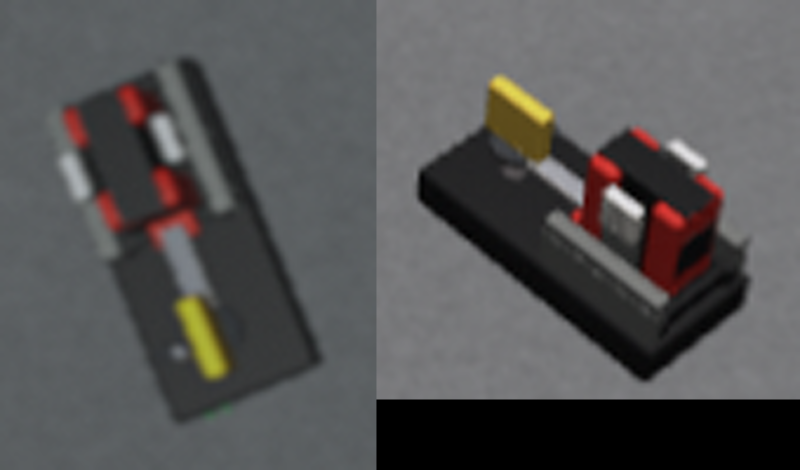

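```bash
python3 -m pendant '[{"gripper":1,"linear":[28,-42,0],"twist":[0,0,0.14]},{"gripper":1,"linear":[56,-84,0],"twist":[0,0,0.28]},{"gripper":1,"linear":[84,-126,0],"twist":[0,0,0.42]},{"gripper":0.6,"linear":[112,-168,0],"twist":[0,0,0.56]},{"gripper":0.6,"linear":[140,-210,0],"twist":[0,0,0.709]}]'
python3 -m pendant '[{"gripper":0.6,"linear":[28,-42,0],"twist":[0,0,0]},{"gripper":0.6,"linear":[56,-84,0],"twist":[0,0,0]},{"gripper":0.6,"linear":[84,-126,0],"twist":[0,0,0]},{"gripper":0.6,"linear":[112,-168,-20],"twist":[0,0,0]},{"gripper":0.6,"linear":[143,-209,-50],"twist":[0,0,0]}]'
python3 -m pendant '[{"gripper":0.6,"linear":[0,0,0],"twist":[0,0,0]},{"gripper":0.6,"linear":[0,0,0],"twist":[0,0,0]},{"gripper":0.6,"linear":[0,0,0],"twist":[0,0,0]}]'
python3 - <<'E'
from h import *
from scipy.spatial.transform import Rotation as Ro
s=bot.sense();R=Ro.from_rotvec(s['eef_rot']).as_matrix();print(R.round(3),np.degrees(np.arctan2(R[1,0],R[0,0])))
f=grab('top');g=grab('scene')
a=cv2.resize(f['img'][180:280,170:250],None,fx=5,fy=5,interpolation=2)
b=cv2.resize(g['img'][110:210,285:365],None,fx=5,fy=5,interpolation=2)
cv2.imwrite('pics/c1.png',np.hstack([a,b])[:,:,::-1])
E
```

```text
time_s: 0.7
tool_pos: [0.3184, 0.3706, 0.2392]
eef_rot: [1.771, 2.594, 0.0]
force: [0.7, 0.2, 0.5]
opening: 0.696
time_s: 1.2
tool_pos: [0.4548, 0.1721, 0.198]
eef_rot: [1.778, 2.587, 0.005]
force: [1.1, 0.4, 0.1]
opening: 0.6
time_s: 1.5
tool_pos: [0.4528, 0.1746, 0.1973]
eef_rot: [1.778, 2.59, 0.001]
force: [0.3, 0.3, 0.4]
opening: 0.599
[[-0.359  0.933  0.   ]
 [ 0.933  0.359  0.001]
 [ 0.     0.001 -1.   ]] 111.057334308197
```

View pics/c1.png

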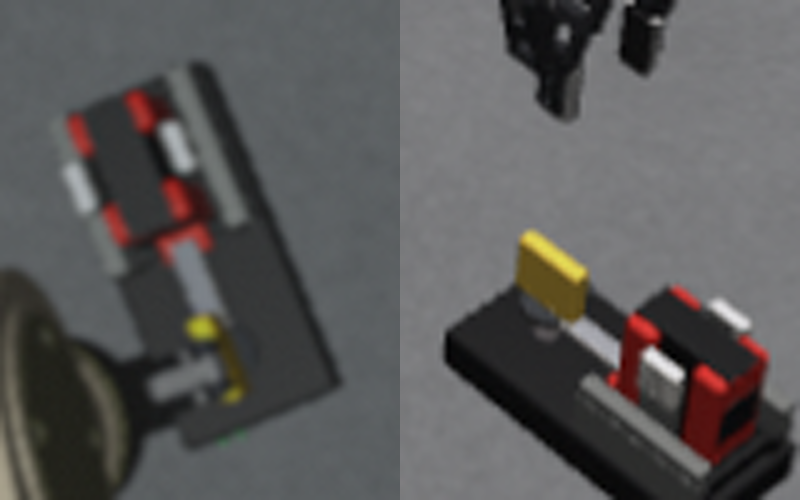

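The arm stands above and beside the yellow bar, 27 mm short of it. In the top view (left panel) the bar is at crop (220,360). I'll correct xy and then descend.

```bash
python3 -m pendant '[{"gripper":0.6,"linear":[16,-23,0],"twist":[0,0,0.027]},{"gripper":0.6,"linear":[16,-23,0],"twist":[0,0,0.027]},{"gripper":0.6,"linear":[16,-23,-30],"twist":[0,0,0.027]},{"gripper":0.6,"linear":[16,-23,-60],"twist":[0,0,0.027]},{"gripper":0.6,"linear":[16,-23,-60],"twist":[0,0,0.027]}]'
python3 - <<'E'
from h import *
f=grab('top');g=grab('scene')
a=cv2.resize(f['img'][180:280,170:250],None,fx=5,fy=5,interpolation=2)
b=cv2.resize(g['img'][110:210,285:365],None,fx=5,fy=5,interpolation=2)
cv2.imwrite('pics/c2.png',np.hstack([a,b])[:,:,::-1])
E
```

```text
time_s: 2.1
tool_pos: [0.4656, 0.1514, 0.133]
eef_rot: [-1.739, -2.61, 0.007]
force: [0.3, -0.5, 0.2]
opening: 0.6
```

View pics/c2.png

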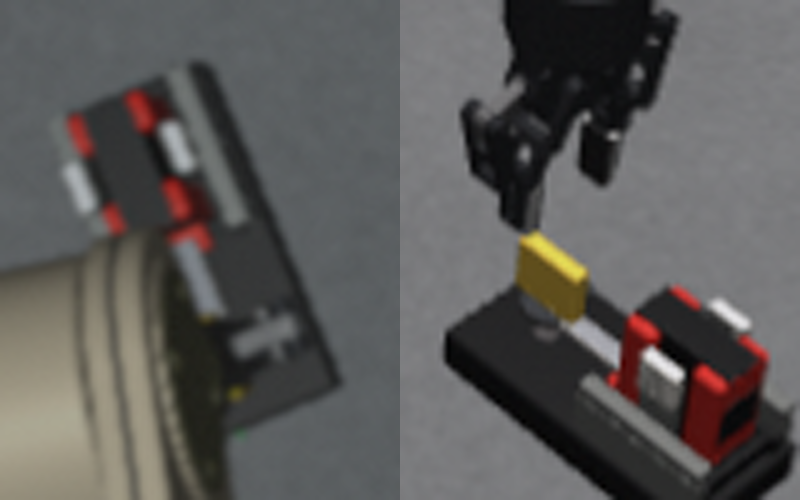

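The open fingers straddle the bar, which lies across the gap at crop (550,275). Now I descend and grip.

```bash
python3 -m pendant '[{"gripper":0.6,"linear":[3,0,-30],"twist":[0,0,0]},{"gripper":0.6,"linear":[3,0,-60],"twist":[0,0,0]},{"gripper":0.6,"linear":[3,0,-66],"twist":[0,0,0]},{"gripper":0.6,"linear":[3,0,-66],"twist":[0,0,0]},{"gripper":0,"linear":[3,0,-66],"twist":[0,0,0]}]' 30
python3 -m pendant '[{"gripper":0,"linear":[0,0,0],"twist":[0,0,0]},{"gripper":0,"linear":[0,0,0],"twist":[0,0,0]},{"gripper":0,"linear":[0,0,0],"twist":[0,0,0]},{"gripper":0,"linear":[0,0,0],"twist":[0,0,0]}]' 30
python3 -c "
from h import *
s=bot.sense();print(s['wrist_torque'],s['force'])"
```

```text
time_s: 2.7
tool_pos: [0.4733, 0.1514, 0.0731]
eef_rot: [1.742, 2.612, 0.003]
force: [0.6, 0.0, 0.0]
opening: 0.445
time_s: 3.1
tool_pos: [0.4728, 0.1528, 0.0729]
eef_rot: [1.743, 2.614, 0.006]
force: [-5.2, 9.1, 7.4]
opening: 0.137
[1.07634316 0.67377202 0.08868586] [-5.21476837  9.07556061  7.40070274]
```

```bash
python3 -m pendant '[{"gripper":0.3,"linear":[0,0,0],"twist":[0,0,0]},{"gripper":0.3,"linear":[-4,0,-2],"twist":[0,0,0]},{"gripper":0.3,"linear":[-4,0,-2],"twist":[0,0,0]},{"gripper":0.3,"linear":[-4,0,-2],"twist":[0,0,0]}]' 30
python3 -m pendant '[{"gripper":0,"linear":[0,0,0],"twist":[0,0,0]},{"gripper":0,"linear":[0,0,0],"twist":[0,0,0]},{"gripper":0,"linear":[0,0,0],"twist":[0,0,0]},{"gripper":0,"linear":[0,0,0],"twist":[0,0,0]}]' 40
python3 -c "
from h import *
s=bot.sense();print(s['wrist_torque'],s['force'])"
```

```text
time_s: 3.5
tool_pos: [0.4677, 0.1507, 0.0687]
eef_rot: [-1.744, -2.613, 0.0]
force: [-0.5, -0.0, 1.1]
opening: 0.298
time_s: 3.9
tool_pos: [0.4679, 0.151, 0.0689]
eef_rot: [-1.743, -2.613, 0.0]
force: [-2.8, 1.1, 4.0]
opening: 0.137
[0.10895262 0.3937288  0.12372567] [-2.80415996  1.12447241  4.01766969]
```

Well centred. Now turning clockwise.

```bash
python3 -m pendant '[{"gripper":0,"linear":[0,0,0],"twist":[0,0,-0.12]},{"gripper":0,"linear":[0,0,0],"twist":[0,0,-0.24]},{"gripper":0,"linear":[0,0,0],"twist":[0,0,-0.36]},{"gripper":0,"linear":[0,0,0],"twist":[0,0,-0.48]}]' 40
python3 -m pendant '[{"gripper":0,"linear":[0,0,0],"twist":[0,0,-0.12]},{"gripper":0,"linear":[0,0,0],"twist":[0,0,-0.24]},{"gripper":0,"linear":[0,0,0],"twist":[0,0,-0.36]},{"gripper":0,"linear":[0,0,0],"twist":[0,0,-0.36]}]' 40
python3 -c "
from h import *
s=bot.sense();print(s['wrist_torque'],s['force'])"
```

```text
time_s: 4.3
tool_pos: [0.4678, 0.1515, 0.0689]
eef_rot: [-2.319, -2.118, -0.001]
force: [-2.7, 4.3, 2.3]
opening: 0.132
time_s: 4.7
tool_pos: [0.4678, 0.1519, 0.0688]
eef_rot: [-2.66, -1.669, -0.001]
force: [-1.2, 6.1, 1.5]
opening: 0.131
[ 0.86712236  0.34005264 -0.09627491] [-1.18312685  6.09719599  1.54657556]
```

```bash
python3 -m pendant '[{"gripper":0,"linear":[0,0,0],"twist":[0,0,-0.12]},{"gripper":0,"linear":[0,0,0],"twist":[0,0,-0.24]},{"gripper":0,"linear":[0,0,0],"twist":[0,0,-0.35]},{"gripper":0,"linear":[0,0,0],"twist":[0,0,-0.37]},{"gripper":0,"linear":[0,0,0],"twist":[0,0,-0.37]}]' 40
python3 -c "
from h import *
s=bot.sense();print(s['wrist_torque'],s['force'])"
python3 -m pendant '[{"gripper":0.45,"linear":[0,0,0],"twist":[0,0,0]},{"gripper":0.45,"linear":[0,0,0],"twist":[0,0,0]},{"gripper":0.45,"linear":[0,0,0],"twist":[0,0,0]},{"gripper":0.45,"linear":[0,0,0],"twist":[0,0,0]}]'
```

```text
time_s: 5.2
tool_pos: [0.4681, 0.1522, 0.0689]
eef_rot: [-2.919, -1.157, -0.002]
force: [-0.7, 8.7, 0.7]
opening: 0.13
[1.14278726 0.0749174  0.57126386] [-0.65381249  8.66984213  0.72485003]
time_s: 5.6
tool_pos: [0.4679, 0.1507, 0.0687]
eef_rot: [2.92, 1.157, -0.0]
force: [-0.9, 0.2, 0.9]
opening: 0.448
```

```bash
python3 -m pendant '[{"gripper":0.45,"linear":[0,0,25],"twist":[0,0,0]},{"gripper":0.45,"linear":[0,0,60],"twist":[0,0,0]},{"gripper":0.45,"linear":[0,0,95],"twist":[0,0,0]},{"gripper":1,"linear":[0,0,130],"twist":[0,0,0.13]},{"gripper":1,"linear":[0,0,130],"twist":[0,0,0.26]}]'
python3 -m pendant '[{"gripper":1,"linear":[0,0,0],"twist":[0,0,0.14]},{"gripper":1,"linear":[0,0,0],"twist":[0,0,0.28]},{"gripper":1,"linear":[0,0,0],"twist":[0,0,0.42]},{"gripper":1,"linear":[0,0,0],"twist":[0,0,0.56]},{"gripper":1,"linear":[0,0,0],"twist":[0,0,0.70]}]'
python3 -m pendant '[{"gripper":1,"linear":[30,13,0],"twist":[0,0,0.13]},{"gripper":1,"linear":[60,26,0],"twist":[0,0,0.25]},{"gripper":1,"linear":[98,42,0],"twist":[0,0,0.25]},{"gripper":1,"linear":[98,42,0],"twist":[0,0,0.25]},{"gripper":1,"linear":[98,42,0],"twist":[0,0,0.25]}]'
python3 - <<'E'
from m import *
f=grab('top');g=grab('scene')
for k in ('yellow','white'):
  for a,c,s,p in blobs(g,(285,145,375,225),k):
    print(k,a,c.round(1),plane(g,c,.093 if k=='yellow' else .109).round(4))
a=cv2.resize(f['img'][180:280,170:250],None,fx=5,fy=5,interpolation=2)
b=cv2.resize(g['img'][110:210,285:365],None,fx=5,fy=5,interpolation=2)
cv2.imwrite('pics/c3.png',np.hstack([a,b])[:,:,::-1])
E
```

```text
time_s: 6.1
tool_pos: [0.4711, 0.1514, 0.205]
eef_rot: [2.739, 1.532, 0.014]
force: [-0.1, -0.1, -0.7]
opening: 0.774
time_s: 6.6
tool_pos: [0.4679, 0.1507, 0.1987]
eef_rot: [2.049, 2.381, -0.0]
force: [-0.3, 0.0, -0.5]
opening: 1.0
time_s: 7.1
tool_pos: [0.5659, 0.1928, 0.1974]
eef_rot: [-1.743, -2.612, 0.003]
force: [0.2, -1.1, -0.7]
opening: 1.002
yellow 78 [314.1 164.2] [0.4802 0.1434 0.093 ]
white 26 [350.7 172.3] [0.5533 0.2182 0.109 ]
white 45 [308.3 180. ] [0.5423 0.1001 0.109 ]
white 28 [337.3 182.6] [0.5755 0.169  0.109 ]
```

View pics/c3.png

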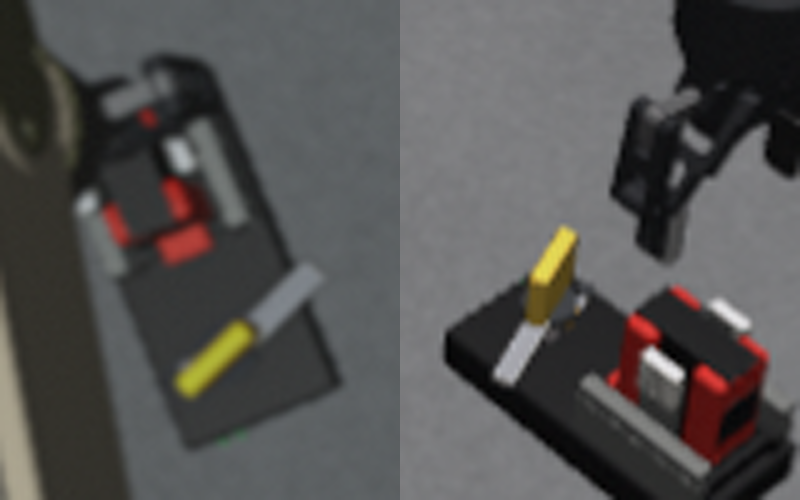

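The knob is unlocked, with the steel arm swung to the dock's right. The pack has not moved: the button midpoint is (0.564,0.194), against TCP (0.566,0.193). Now I descend over the catches.

```bash
python3 -m pendant '[{"gripper":1,"linear":[-1,0,-35],"twist":[0,0,0]},{"gripper":1,"linear":[-1,0,-70],"twist":[0,0,0]},{"gripper":1,"linear":[-1,0,-100],"twist":[0,0,0]},{"gripper":1,"linear":[-1,0,-117],"twist":[0,0,0]},{"gripper":1,"linear":[-1,0,-117],"twist":[0,0,0]}]'
python3 -m pendant '[{"gripper":1,"linear":[0,0,0],"twist":[0,0,0]},{"gripper":0.78,"linear":[0,0,0],"twist":[0,0,0]},{"gripper":0.74,"linear":[0,0,0],"twist":[0,0,0]},{"gripper":0.74,"linear":[0,0,0],"twist":[0,0,0]}]' 40
python3 - <<'E'
from m import *
f=grab('top');g=grab('scene')
a=cv2.resize(f['img'][180:280,170:250],None,fx=5,fy=5,interpolation=2)
b=cv2.resize(g['img'][110:210,285:365],None,fx=5,fy=5,interpolation=2)
cv2.imwrite('pics/c4.png',np.hstack([a,b])[:,:,::-1])
E
```

```text
time_s: 7.7
tool_pos: [0.5621, 0.192, 0.0794]
eef_rot: [-1.742, -2.611, 0.005]
force: [0.2, 0.5, 0.5]
opening: 1.002
time_s: 8.1
tool_pos: [0.5657, 0.1931, 0.0832]
eef_rot: [1.743, 2.612, 0.003]
force: [-0.5, 0.2, -0.2]
opening: 0.738
```

View pics/c4.png

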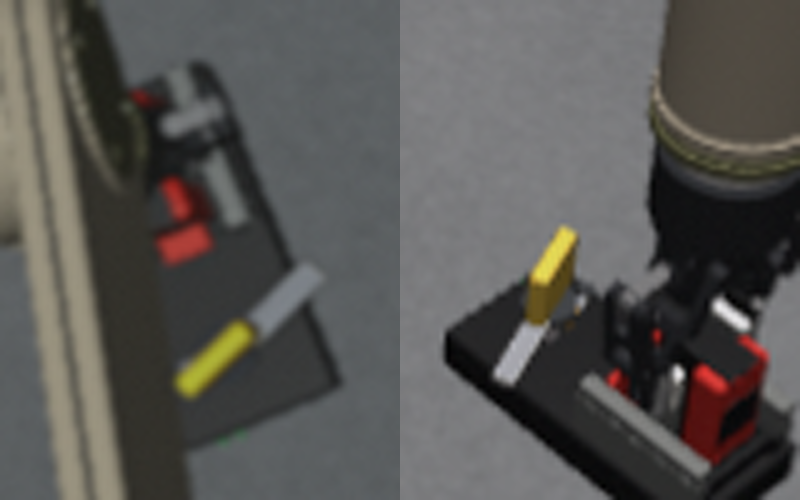

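Run:
```python
from m import *
g=grab('scene'); P=np.array([.5650,.1931]);a=np.radians(22.6);ex=np.array([np.cos(a),np.sin(a)]);ey=np.array([-ex[1],ex[0]])
im=cv2.resize(g['img'][130:220,300:375],None,fx=8,fy=8,interpolation=2)[:,:,::-1].copy()
def quad(y,x,z0,z1,col):
    X=[[*(P+ex*sx*x+ey*y),z] for sx,z in((-1,z0),(1,z0),(1,z1),(-1,z1))]
    cv2.polylines(im,[((proj(g,X)-[300,130]+.5)*8).astype(np.int32)],True,col,1)
for s in(1,-1):
    quad(s*.031,.013,.083,.109,(0,255,0)); quad(s*.0313,.011,.081,.11,(255,255,0)); quad(s*.045,.011,.081,.11,(255,0,255))
for a_,c,s,p in blobs(g,(315,145,375,225),'white'): print(a_,c,plane(g,c,.109))
cv2.imwrite('pics/c5.png',im)
```

```text
21 [350.9047619  172.66666667] [0.55459163 0.21828123 0.109     ]
6 [340.33333333 184.5       ] [0.58402551 0.17385385 0.109     ]
```

View pics/c5.png

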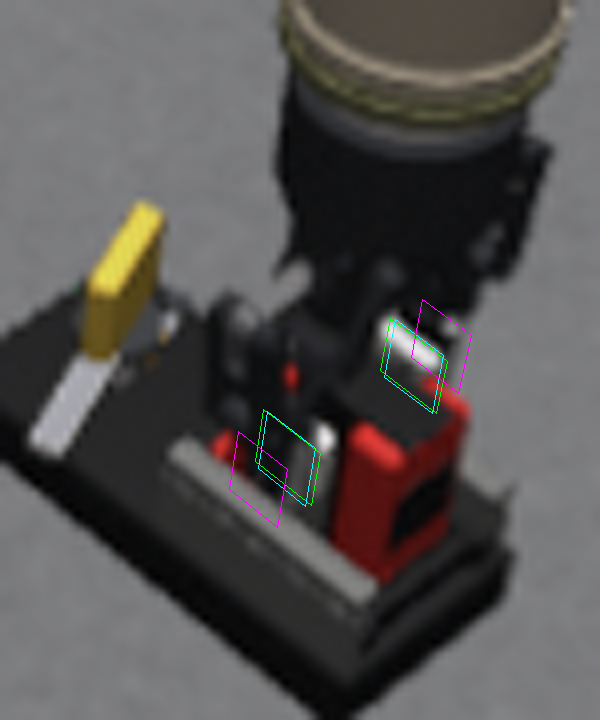

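The overlay shows both fingers beside the button faces. The expected and seen positions agree within about 3 mm. I'll lower slightly and pinch.

```bash
python3 -m pendant '[{"gripper":0.74,"linear":[0,0,-3],"twist":[0,0,0]},{"gripper":0.65,"linear":[0,0,-3],"twist":[0,0,0]},{"gripper":0.4,"linear":[0,0,-3],"twist":[0,0,0]},{"gripper":0.4,"linear":[0,0,-3],"twist":[0,0,0]},{"gripper":0.4,"linear":[0,0,-3],"twist":[0,0,0]}]' 45
python3 -m pendant '[{"gripper":0.4,"linear":[0,0,0],"twist":[0,0,0]},{"gripper":0.4,"linear":[0,0,0],"twist":[0,0,0]},{"gripper":0.4,"linear":[0,0,0],"twist":[0,0,0]}]' 45
python3 -c "
from h import *
s=bot.sense();print(s['wrist_torque'],s['force'])"
```

```text
time_s: 8.75
tool_pos: [0.5659, 0.1927, 0.0805]
eef_rot: [1.743, 2.612, 0.002]
force: [-3.3, -2.4, 11.3]
opening: 0.519
time_s: 9.05
tool_pos: [0.5659, 0.1928, 0.0805]
eef_rot: [1.743, 2.612, 0.002]
force: [-2.3, -2.3, 10.4]
opening: 0.519
[-0.54262579  0.48691273 -0.00479366] [-2.30464611 -2.25123169 10.42898411]
```

Run:
```python
from m import *
g=grab('scene');f=grab('top')
b=cv2.resize(g['img'][140:215,305:370],None,fx=8,fy=8,interpolation=2)
cv2.imwrite('pics/c6.png',b[:,:,::-1])
```

```text
(no output)
```

View pics/c6.png

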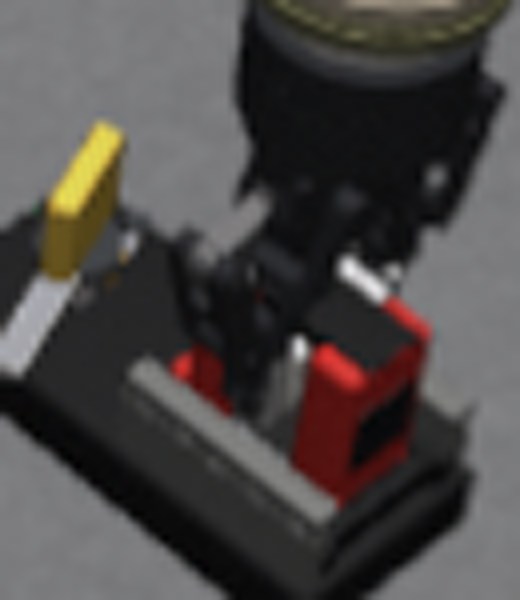

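Both fingers sit on the catches and the white far-side strip has become thinner, so it is pressed in. A gentle trial lift follows.

```bash
python3 -m pendant '[{"gripper":0.4,"linear":[0,0,3],"twist":[0,0,0]},{"gripper":0.4,"linear":[0,0,6],"twist":[0,0,0]},{"gripper":0.4,"linear":[0,0,10],"twist":[0,0,0]},{"gripper":0.4,"linear":[0,0,15],"twist":[0,0,0]},{"gripper":0.4,"linear":[0,0,15],"twist":[0,0,0]}]' 45
python3 -m pendant '[{"gripper":0.4,"linear":[0,0,12],"twist":[0,0,0]},{"gripper":0.4,"linear":[0,0,24],"twist":[0,0,0]},{"gripper":0.4,"linear":[0,0,36],"twist":[0,0,0]},{"gripper":0.4,"linear":[0,0,48],"twist":[0,0,0]},{"gripper":0.4,"linear":[0,0,48],"twist":[0,0,0]}]' 45
python3 - <<'E'
from m import *
g=grab('scene')
b=cv2.resize(g['img'][100:220,295:395],None,fx=5,fy=5,interpolation=2)
cv2.imwrite('pics/c7.png',b[:,:,::-1])
E
```

```text
time_s: 9.65
tool_pos: [0.5651, 0.1931, 0.0944]
eef_rot: [1.743, 2.613, 0.001]
force: [-0.3, 0.4, -4.8]
opening: 0.525
time_s: 10.15
tool_pos: [0.5667, 0.1934, 0.1451]
eef_rot: [1.742, 2.611, 0.006]
force: [-0.3, 0.5, -4.4]
opening: 0.522
```

View pics/c7.png

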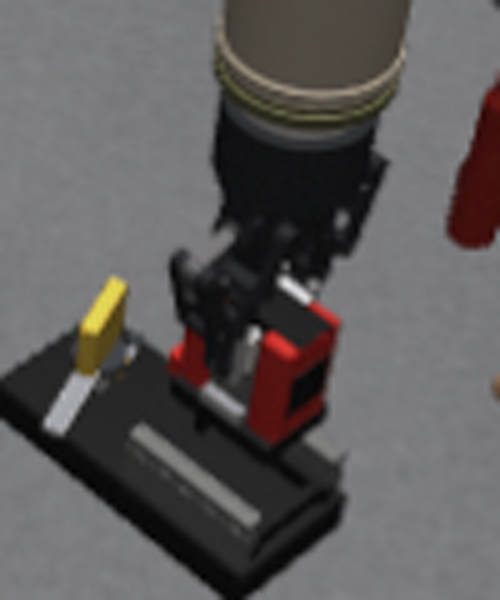

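The pack is out of the dock and upright, carrying about 4.5 N. Raising it to about 10 cm.

```bash
python3 -m pendant '[{"gripper":0.4,"linear":[0,0,12],"twist":[0,0,0]},{"gripper":0.4,"linear":[0,0,24],"twist":[0,0,0]},{"gripper":0.4,"linear":[0,0,34],"twist":[0,0,0]},{"gripper":0.4,"linear":[0,0,40],"twist":[0,0,0]},{"gripper":0.4,"linear":[0,0,40],"twist":[0,0,0]}]' 45
python3 -m pendant '[{"gripper":0.4,"linear":[0,0,0],"twist":[0,0,0]},{"gripper":0.4,"linear":[0,0,0],"twist":[0,0,0]},{"gripper":0.4,"linear":[0,0,0],"twist":[0,0,0]},{"gripper":0.4,"linear":[0,0,0],"twist":[0,0,0]},{"gripper":0.4,"linear":[0,0,0],"twist":[0,0,0]}]' 45
python3 - <<'E'
from m import *
g=grab('scene')
b=cv2.resize(g['img'][80:220,285:395],None,fx=4,fy=4,interpolation=2)
cv2.imwrite('pics/c8.png',b[:,:,::-1])
E
```

```text
time_s: 10.7
tool_pos: [0.5658, 0.1931, 0.1835]
eef_rot: [1.742, 2.612, 0.003]
force: [-0.6, -0.0, -4.8]
opening: 0.522
time_s: 11.2
tool_pos: [0.5648, 0.1929, 0.1814]
eef_rot: [-1.743, -2.613, 0.001]
force: [-0.4, 0.2, -4.7]
opening: 0.519
```

View pics/c8.png

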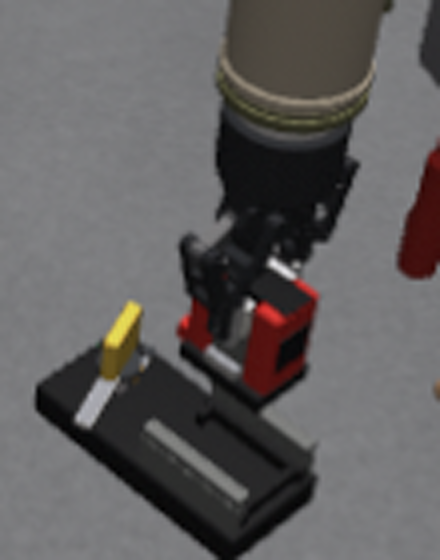

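The pack hangs upright and clear of the dock, and the knob is still unlocked. Handing in.

```bash
python3 -c "
from h import *
print(workorder.finish_job())"
```

```text
the job is handed in; nothing more can be done
None
```

I turned the red dock's knob clockwise about 1.2 rad, past its detent and onto its stop. Then I pinched both catches, lifted the red pack about 10 cm, and handed the job in at about 11 s.

**Last checks:**
- **Height:** the TCP was at 0.181 m, about 101 mm above the grasp height.
- **Grip:** a steady 4.7 N load hung on the tool, with the opening constant at 0.52.
- **Last picture:** the pack hung upright and clear of the dock, and the steel arm was still swung off.

**What disagreed or wasn't checked:**
- **Opening:** the closed opening reads as about 44–46 mm, while fully pressed catches should leave 50 mm. I take this to be the gripper's nonlinear scale or pad give. Because the pack came out freely, I judged both catches to be in.
- **Blue side and bystanders:** I did not measure these again at the end. The arm stayed away from them and I saw no unexpected contact forces.

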